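# Press the inlet bucket tappets home in firing order

## Task

The four larger bucket tappets of the cylinder head, the inlet row next to the round black intake stubs, stand proud in their oily bores: with the closed fingertips press each one lightly straight down until it is home, in firing order, that is the first, the second, the fourth and then the third, counted from the end with the chain tunnel (the big rectangular opening). Only press: do not pinch or pull up any bucket, and do not ram them. Leave the smaller exhaust buckets and all the loose things on the head and bench as they are.

Things in the scene. Friction and masses are not known exactly. Their poses are not given: they have to be found in the camera images.
- head: Four-cylinder engine head, fixed, black fins, bare aluminium top, 324 x 174 mm (own x, y), turned any way about vertical. Origin on the bench, midway along the rows. Deck 85 mm up, rim 95. Buckets at x = -99, -33, 33, 99 mm (cylinders 1 to 4): inlet, larger, y = -45; exhaust, smaller, y = +45. Four black intake stubs, 44 mm across, stick out 36 mm on its -y side, 50 mm up.
- tunnel (a point): Centre of the chain tunnel: a dark rectangular opening, 36 x 120 mm, in the top of the head at its -x end, 86 mm above the bench. Cylinders are counted from here.
- inlet1_top (a point): Centre of the flat top face of the inlet bucket of cylinder 1 (number 1 from the chain tunnel): a plain steel disc 30 mm across, in a round aluminium boss 44 mm across whose top is 92 mm above the bench. Standing proud, the face is about 107 to 109 mm above the bench; when home, 99 mm (still 7 mm above the boss). It moves with the bucket; z up.
- inlet2_top (a point): Centre of the flat top face of the inlet bucket of cylinder 2 (number 2 from the chain tunnel): a plain steel disc 30 mm across, in a round aluminium boss 44 mm across whose top is 92 mm above the bench. Standing proud, the face is about 107 to 109 mm above the bench; when home, 99 mm (still 7 mm above the boss). It moves with the bucket; z up.
- inlet3_top (a point): Centre of the flat top face of the inlet bucket of cylinder 3 (number 3 from the chain tunnel): a plain steel disc 30 mm across, in a round aluminium boss 44 mm across whose top is 92 mm above the bench. Standing proud, the face is about 107 to 109 mm above the bench; when home, 99 mm (still 7 mm above the boss). It moves with the bucket; z up.
- inlet4_top (a point): Centre of the flat top face of the inlet bucket of cylinder 4 (number 4 from the chain tunnel): a plain steel disc 30 mm across, in a round aluminium boss 44 mm across whose top is 92 mm above the bench. Standing proud, the face is about 107 to 109 mm above the bench; when home, 99 mm (still 7 mm above the boss). It moves with the bucket; z up.
- inlet1 (a joint): How far inlet bucket 1 is pushed down (m): 0 to 0.002 at the start, 0.010 when home, resting on its valve spring; negative if pulled up. It slides at about 3 N (oil drag adds a little with speed) and stays where it is left; nothing pushes it back up. Pressed on with over 6 N when home, the valve spring yields too (up to 6 mm, 1.5 N per mm) and lifts it back to home when let go; harmless.
- inlet2 (a joint): How far inlet bucket 2 is pushed down (m): 0 to 0.002 at the start, 0.010 when home, resting on its valve spring; negative if pulled up. It slides at about 3 N (oil drag adds a little with speed) and stays where it is left; nothing pushes it back up. Pressed on with over 6 N when home, the valve spring yields too (up to 6 mm, 1.5 N per mm) and lifts it back to home when let go; harmless.
- inlet3 (a joint): How far inlet bucket 3 is pushed down (m): 0 to 0.002 at the start, 0.010 when home, resting on its valve spring; negative if pulled up. It slides at about 3 N (oil drag adds a little with speed) and stays where it is left; nothing pushes it back up. Pressed on with over 6 N when home, the valve spring yields too (up to 6 mm, 1.5 N per mm) and lifts it back to home when let go; harmless.
- inlet4 (a joint): How far inlet bucket 4 is pushed down (m): 0 to 0.002 at the start, 0.010 when home, resting on its valve spring; negative if pulled up. It slides at about 3 N (oil drag adds a little with speed) and stays where it is left; nothing pushes it back up. Pressed on with over 6 N when home, the valve spring yields too (up to 6 mm, 1.5 N per mm) and lifts it back to home when let go; harmless.
- exhaust1 (a joint): How far exhaust bucket 1 (22 mm across, at x = -99, y = +45 mm on the head) is pushed down (m): 0 at the start; leave it up.
- exhaust2 (a joint): How far exhaust bucket 2 (22 mm across, at x = -33, y = +45 mm on the head) is pushed down (m): 0 at the start; leave it up.
- exhaust3 (a joint): How far exhaust bucket 3 (22 mm across, at x = 33, y = +45 mm on the head) is pushed down (m): 0 at the start; leave it up.
- exhaust4 (a joint): How far exhaust bucket 4 (22 mm across, at x = 99, y = +45 mm on the head) is pushed down (m): 0 at the start; leave it up.
- socket: Loose steel hex socket, 22 mm across, 38 mm tall, standing on the deck between the two bucket rows, so its top is about 124 mm above the bench; origin under its centre. Leave it alone.
- tin: Loose round shim tin, 28 mm across, 20 mm tall, standing on the deck between the rows (top about 106 mm above the bench); origin under its centre. Leave it alone.
- cap: Loose aluminium cam bearing cap, a small bridge 18 x 40 x 22 mm, standing on the deck between the rows (top about 108 mm above the bench); origin under its centre. Leave it alone.
- spray: Spray can, 64 mm across, 190 mm tall, standing on the bench to the robot's right; origin under its centre. Leave it alone.
- cup: Red plastic cup, 72 mm across, 75 mm tall, on the bench to the robot's right; origin under its centre. Leave it alone.
- driver: Screwdriver, 200 mm, lying on the bench to the robot's left, flat. Leave it alone.
- spanner: Spanner, 200 mm, lying on the bench to the robot's left, flat. Leave it alone.

How it is judged:
By the outcome, as a careful person would: the job done as asked, in the order asked, and still so for the second after the job is handed in, with the robot touching nothing.
It also fails if it takes over 51 s, if anything falls off the work surface, if the arm or the gripper's body presses on something with over 40 N, if the wrist force passes 120 N, or if a joint passes its speed limit or range.

## Robot

A 7-joint arm with a two-finger parallel gripper is mounted at the origin on the work surface. World frame = base frame: x ahead of the robot, y to its left, z up, the work surface at z = 0. Lengths are in m, angles in rad, forces in N, time in s.
With the tool pointing down it reaches from about 0.425 to 1.025 m from the base axis. Payload 3.6 kg.
Tool frame: the origin (TCP) lies midway between the tips of the shut fingers; the grasp point (between the pads) lies 19 mm behind it; z points along the fingers, x is the direction in which the jaws open and shut, and the axes are right-handed (so a half turn about z gives the same grasp; the last joint's range is limited). The gripper opens to 85 mm and grips with 20 to 120 N. Pads are 22 mm wide; open, the fingers measure 114 mm over their backs; the gripper's body (76 mm by 85 mm) begins 54 mm behind the grasp point. The pads swing forward as they close: fully open they stand 13 mm farther back than shut.
Start: joints at [-1.248, 0.591, 0.048, 1.609, -0.033, 0.943, -0.034], TCP at [0.293, 0.663, 0.231] pointing down, gripper open.
Joint ranges: [-2.69, 2.69], [-0.47, 2.24], [-1.27, 1.36], [0.19, 2.51], [-1.53, 4.68], [0.08, 2.07], [-3.09, 3.09]. Speed limits (rad/s): [2.57, 2.57, 3.14, 3.14, 3.14, 3.14, 3.14].

## Interface

Orientations are given as a unit quaternion [w, x, y, z].
In Python, from station import arm, camera, get_calibration, sign_off, nets gives the robot as it stands.
- The arm moves only by the tool move_arm, never from a script. Its argument "targets" is a list of rows, each a list of 7 numbers: the shift along the tool's x, y, z in m, then the turn, a rotation vector about the tool's x, y, z in rad, then the finger opening in m, from 0 to 0.0854. A call has 1 to 10 rows; each row is the pose to reach, as a shift and turn from the pose measured when the call began, along the tool's axes at that moment; what a row does not reach only later rows make up. A row lasts 1/10 s, in which the tool goes at most 50 mm and 8.59 degrees, less where a joint would pass 70% of its speed; a pose out of reach is approached as far as the arm can. A call with a gripper value outside its range is refused whole. The fingers move at their own pace and stop on an object; the grip force is fixed at half the most. Time passes only in rows, so rows that repeat a pose let the fingers close. It gives the time, the measured TCP pose, the force and the opening at its end, in the units of the state.
- arm.get_state(): the state, without advancing time (a new reading comes with each control period).
- camera(name): name is "side" or "top" or "wrist"; returns the picture (420x560x3 uint8, red, green, blue); there is no depth.
- get_calibration(name): a dict with "fov_y" (degrees; the focal length in pixels is half the picture's height over the tangent of half this angle, whatever the lens; pixels are square), "cx", "cy" (the principal point, pixels), "dist" ([k1, k2, p1, p2, k3] as OpenCV has them; the pictures are not rectified), "rvec" (rotation vector, rad) and "tvec" (3), from world to camera coordinates, as OpenCV has them; the wrist camera has in their place "tool_from_camera" (4x4, takes a point from camera to tool coordinates, whose origin is the TCP and whose axes are the tool frame's). Camera axes: x right, y down, z forward; pixel columns grow to the right and rows downward; lengths in m; the calibration is good to about 2 mm. A picture is of the moment at which its call begins: read the wrist's pose just before it. get_calibration takes no time and is no camera call.
- sign_off(): hands the job in, once; it reports no verdict.
Trained networks look in the newest picture that a camera, given by its name, has taken for a name from the list of things; names that differ only in an ending like _2 or _b are one class to them, and where a whole thing is asked for, a point or a joint stands for the part that bears it (a point fixed in the world has none). Each returns a list of dicts, best first, with "conf" (0 to 1); they miss things now and then, are a little off and sometimes report something else, mostly with a low value. They report only what shows in the picture. A call takes as long as a camera call.
- nets.search_frame(camera, thing): "box" ([left, top, right, bottom] as shares, 0 to 1, of the picture: columns of its width, rows of its height, round what is visible of it).
The state is a dict: "t": time; "qpos": joint angles; "dq": joint speeds; "joint_efforts": joint torques, N m; "position": TCP position; "tcp_rot": TCP orientation; "contact_force": force on the tool from outside, world axes, zero at the start; "moment": the same for the moment, N m; "gripper_width": finger opening in m.
Only numpy, scipy, OpenCV 4.12 (cv2) and the standard library are available. Lean on these libraries where they do the work, as an engineer would, in place of code of your own. Each camera call takes 0.05 s, during which the arm holds its last target.

## Working session

There is one attempt and no reset: what is moved stays moved. The work goes in short steps, Python scripts to look and compute and a tool call to move; the robot and the scene stay as the last step left them, time stands still between calls to the robot, and variables do not carry over. Pictures are saved under pics/ and viewed, and the job is handed in when it is done.

Besides the shell and the picture viewer there is one more tool, called after "Call:" by a JSON object that holds its "fn" and its "kwargs". move_arm: Moves the arm, as the interface text tells. Its arguments: {"type":"object","properties":{"targets":{"type":"array"}},"required":["targets"]}

```bash
ls; mkdir -p pics; python3 - <<'E'
from station import arm, camera, get_calibration, nets
import cv2
print(arm.get_state())
for n in ["side","top","wrist"]:
    im=camera(n); cv2.imwrite(f"pics/{n}0.png",im[:,:,::-1]); print(n,get_calibration(n))
    if n!="side":
      for t in ["head","inlet1_top","socket","tin","cap"]:
        print(t,[(round(d['conf'],2),[round(b*s) for b,s in zip(d['box'],[560,420]*2)]) for d in nets.search_frame(n,t)][:10])
E
```

```text
pics
{'t': 0.0, 'qpos': array([-1.2484836 ,  0.59210545,  0.04830894,  1.60985732, -0.03330084,
        0.94269015, -0.03369127]), 'dq': array([ 0.00103185,  0.00023171,  0.00030591, -0.00147723,  0.00092211,
        0.00156669, -0.00083474]), 'joint_efforts': array([ 2.01226808e-04, -5.48680508e+01,  1.54617794e+00, -1.98126447e+01,
        9.30927781e-03,  8.96058016e-03, -1.11113934e-06]), 'position': array([0.2925117 , 0.66245164, 0.23013793]), 'tcp_rot': array([ 6.69560985e-04,  8.37812123e-01,  5.45957484e-01, -9.07349687e-04]), 'contact_force': array([ 0.08271157, -0.6432643 ,  0.0508638 ]), 'moment': array([ 0.00362365,  0.00242222, -0.01619561]), 'gripper_width': 0.08551755107888427}
side {'fov_y': 55.61697586799681, 'cx': 272.1169328310847, 'cy': 210.26078083538286, 'dist': array([0.02393774, 0.        , 0.        , 0.        , 0.        ]), 'rvec': array([ 2.00911136, -0.69475451,  0.37999506]), 'tvec': array([-0.4645547 ,  0.24426478,  1.05067846])}
top {'fov_y': 54.77159071701902, 'cx': 272.1128315844884, 'cy': 214.09075095240152, 'dist': array([0.03238324, 0.        , 0
[... 271 characters left out ...]
 [261, 194, 270, 206])]
tin [(0.47, [306, 209, 316, 214]), (0.24, [320, 189, 331, 202])]
cap [(0.69, [284, 195, 293, 210])]
wrist {'fov_y': 62.95310244653936, 'cx': 285.97969197197943, 'cy': 210.69595783343667, 'dist': array([-0.08103111,  0.        ,  0.        ,  0.        ,  0.        ]), 'tool_from_camera': array([[ 9.99999779e-01, -6.59462801e-04,  7.86929440e-05,
         7.23745929e-05],
       [ 6.11733999e-04,  9.60734526e-01,  2.77468550e-01,
        -6.99258013e-02],
       [-2.58583215e-04, -2.77468441e-01,  9.60734717e-01,
        -1.43082435e-01],
       [ 0.00000000e+00,  0.00000000e+00,  0.00000000e+00,
         1.00000000e+00]])}
head []
inlet1_top []
socket []
tin []
cap []
```

View pics/top0.png

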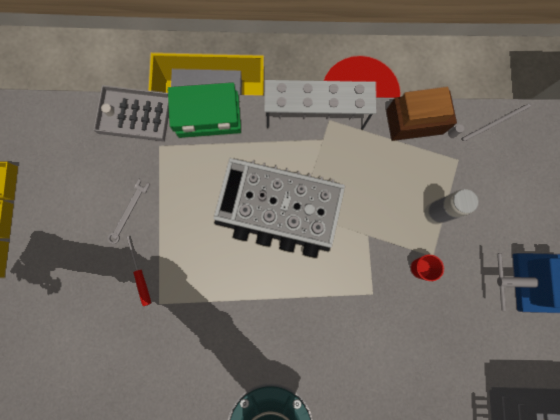

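View pics/side0.png

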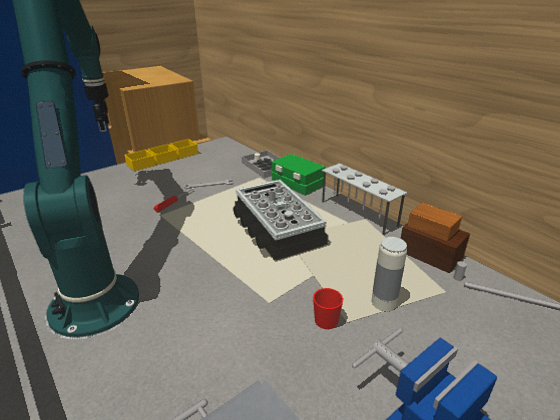

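```bash
python3 - <<'E'
import cv2
im=cv2.imread("pics/top0.png")
cv2.imwrite("pics/topcrop.png",cv2.resize(im[140:275,195:365],None,fx=4.4,fy=4.4,interpolation=cv2.INTER_CUBIC))
E
```

```text
(no output)
```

View pics/topcrop.png

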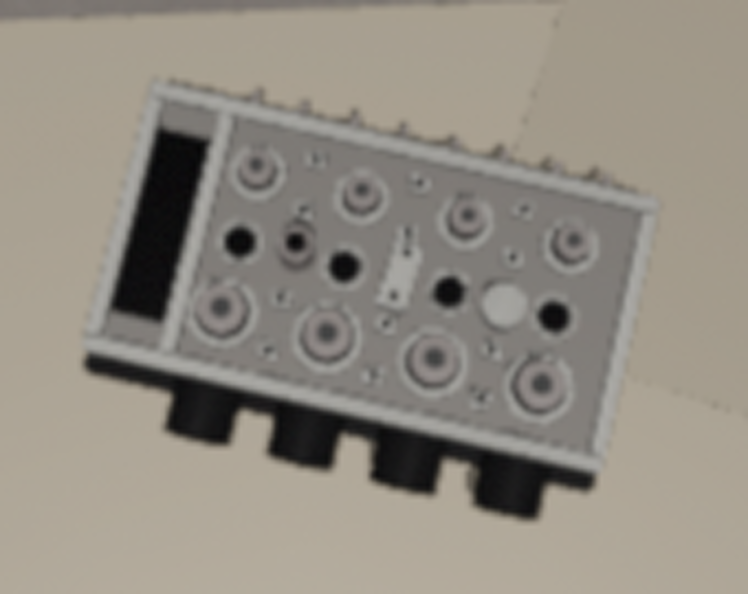

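The top view shows the chain tunnel at the left end (about pixel 228,190). The stubs face the robot, so the near row is the inlet row, and inlet 1 is the leftmost, about (245,210). Next I'll fit the head pose.

```bash
cat > h.py <<'E'
import numpy as np, cv2
from scipy.spatial.transform import Rotation as R
from scipy.optimize import least_squares
from station import arm, camera, get_calibration, nets
def K(c,h=420):
    f=h/2/np.tan(np.radians(c['fov_y']/2)); return np.array([[f,0,c['cx']],[0,f,c['cy']],[0,0,1.]])
def ext(name,st=None):
    c=get_calibration(name)
    if name!="wrist": return cv2.Rodrigues(c['rvec'])[0],np.array(c['tvec'])
    q=st['tcp_rot']; T=np.eye(4); T[:3,:3]=R.from_quat([q[1],q[2],q[3],q[0]]).as_matrix(); T[:3,3]=st['position']
    M=np.linalg.inv(T@c['tool_from_camera']); return M[:3,:3],M[:3,3]
def proj(name,P,st=None):
    c=get_calibration(name); r,t=ext(name,st)
    return cv2.projectPoints(np.asarray(P,float).reshape(-1,3),cv2.Rodrigues(r)[0],t,K(c),c['dist'])[0][:,0]
def plane(name,uv,z,st=None):
    c=get_calibration(name); r,t=ext(name,st)
    n=cv2.undistortPoints(np.asarray(uv,float).reshape(-1,1,2),K(c),c['dist'])[:,0]
    d=np.c_[n,np.ones(len(n))]@r; o=-r.T@t
    return o+d*((np.broadcast_to(z,len(n))-o[2])/d[:,2])[:,None]
def head2w(p,P):
    c,s=np.cos(p[2]),np.sin(p[2]); P=np.asarray(P,float)
    return np.c_[p[0]+c*P[:,0]-s*P[:,1],p[1]+s*P[:,0]+c*P[:,1],P[:,2]]
def tool(st,w):
    q=st['tcp_rot']; return R.from_quat([q[1],q[2],q[3],q[0]]).inv().apply(np.asarray(w)-st['position'])
X=[-.099,-.033,.033,.099]
E
python3 - <<'E'
from h import *
uv=np.array([(222,309),(327,336),(434,361),(541,386),(257,170),(362,195),(467,220),(572,243),(157,85),(657,203),(598,468),(88,345)],float)
uv=(uv+.5)/4.4-.5+[195,140]
M=[(x,-.045,.092) for x in X]+[(x,.045,.092) for x in X]+[(-.162,.087,.095),(.162,.087,.095),(.162,-.087,.095),(-.162,-.087,.095)]
p=least_squares(lambda p:(proj("top",head2w(p,M))-uv).ravel(),[.6,0,-1.8]).x
print(p,np.degrees(p[2])); print((proj("top",head2w(p,M))-uv).round(1))
W=head2w(p,[(x,-.045,.108) for x in X]); print(W.round(4),np.hypot(W[:,0],W[:,1]))
st=arm.get_state(); print(tool(st,W).round(4)); 
q=st['tcp_rot'];print(R.from_quat([q[1],q[2],q[3],q[0]]).as_matrix().round(3))
p_=plane("side",[[0,0]],0)
im=camera("side").copy()
for u in proj("side",head2w(p,M)): cv2.circle(im,tuple(int(round(v)) for v in u),1,(255,0,0),-1)
cv2.imwrite("pics/side1.png",cv2.resize(im[170:270,220:340],None,fx=5,fy=5)[:,:,::-1])
E
```

```text
[ 0.59940684 -0.02385665 -1.79153616] -102.64746085511797
[[-1.6 -0. ]
 [-1.6 -0.5]
 [-1.9 -0.4]
 [-2.2 -0.3]
 [-1.5 -0.1]
 [-1.7 -0.2]
 [-1.9 -0.3]
 [-2.   0.1]
 [ 2.5 -1. ]
 [ 4.9 -0.5]
 [ 4.9  1.8]
 [ 2.   1.2]]
[[ 0.5772  0.0826  0.108 ]
 [ 0.5627  0.0182  0.108 ]
 [ 0.5483 -0.0462  0.108 ]
 [ 0.5338 -0.1106  0.108 ]] [0.58305461 0.56301822 0.55021666 0.54515981]
[[-0.4163  0.4946  0.1234]
 [-0.4811  0.5074  0.1234]
 [-0.5458  0.5202  0.1234]
 [-0.6106  0.533   0.1234]]
[[ 0.404  0.915  0.   ]
 [ 0.915 -0.404  0.   ]
 [ 0.     0.    -1.   ]]
```

View pics/side1.png

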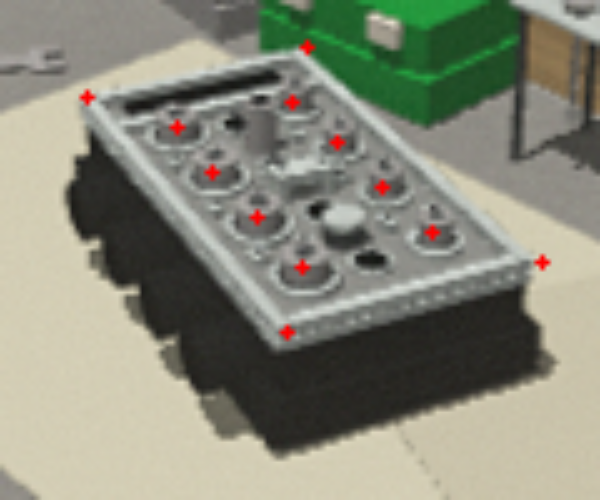

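The corners don't match because the rows aren't centred on the casting. I'll refit on the bosses only.

```bash
python3 - <<'E'
from h import *
uv=np.array([(222,309),(327,336),(434,361),(541,386),(257,170),(362,195),(467,220),(572,243)],float)
uv=(uv+.5)/4.4-.5+[195,140]
M=[(x,-.045,.092) for x in X]+[(x,.045,.092) for x in X]
p=least_squares(lambda p:(proj("top",head2w(p,M))-uv).ravel(),[.6,0,-1.8]).x
print(p,np.degrees(p[2])); print((proj("top",head2w(p,M))-uv).round(1).tolist())
np.save("p0.npy",p)
W=head2w(p,[(x,-.045,.108) for x in X]); print(W.round(4))
st=arm.get_state(); print(tool(st,W).round(4)); 
E
```

```text
[ 0.59885636 -0.02869413 -1.79012721] -102.56673404978247
[[0.2, 0.3], [0.2, -0.2], [-0.1, -0.2], [-0.3, -0.1], [0.3, 0.1], [0.0, 0.0], [-0.1, -0.1], [-0.2, 0.3]]
[[ 0.5765  0.0777  0.108 ]
 [ 0.5621  0.0133  0.108 ]
 [ 0.5478 -0.0511  0.108 ]
 [ 0.5334 -0.1155  0.108 ]]
[[-0.4211  0.4959  0.1233]
 [-0.4859  0.5088  0.1233]
 [-0.5506  0.5217  0.1233]
 [-0.6153  0.5346  0.1233]]
```

Call:
{"fn": "move_arm", "kwargs": {"targets": [[-0.028,0.033,0,0,0,0,0],[-0.056,0.066,0,0,0,0,0],[-0.084,0.099,0,0,0,0,0],[-0.112,0.132,0,0,0,0,0],[-0.14,0.165,0,0,0,0,0],[-0.168,0.198,0,0,0,0,0],[-0.196,0.231,0,0,0,0,0],[-0.224,0.264,0,0,0,0,0],[-0.252,0.297,0,0,0,0,0],[-0.28,0.33,0,0,0,0,0]]}}

```text
t: 1.7
position: [0.4824, 0.2723, 0.2317]
tcp_rot: [-0.0, 0.838, 0.546, 0.0]
contact_force: [0.3, 0.1, 0.1]
gripper_width: 0.0001
```

Call:
{"fn": "move_arm", "kwargs": {"targets": [[-0.028,0.033,0,0,0,0,0],[-0.056,0.066,0,0,0,0,0],[-0.084,0.099,0,0,0,0,0],[-0.112,0.132,0,0,0,0,0],[-0.14,0.165,0,0,0,0,0],[-0.14,0.165,0,0,0,0,0],[-0.14,0.165,0,0,0,0,0]]}}

```text
t: 2.4
position: [0.5773, 0.076, 0.2318]
tcp_rot: [0.0, 0.839, 0.545, 0.001]
contact_force: [-0.5, 0.8, -0.2]
gripper_width: -0.0
```

```bash
python3 - <<'E'
from h import *
st=arm.get_state(); im=camera("wrist"); print(st['t'],st['position'],st['contact_force'],st['qpos'].round(2))
np.save("st.npy",st,allow_pickle=True)
cv2.imwrite("pics/w1raw.png",im[:,:,::-1])
p=np.load("p0.npy"); im=im.copy()
M=[(x,-.045,.108) for x in X]+[(x,.045,.092) for x in X]
for u in proj("wrist",head2w(p,M),st): cv2.drawMarker(im,tuple(int(round(v)) for v in u),(255,0,0),0,8)
cv2.imwrite("pics/w1.png",im[:,:,::-1])
print([(round(d['conf'],2),[round(b*s) for b,s in zip(d['box'],[560,420]*2)]) for d in nets.search_frame("wrist","inlet1_top")])
E
```

```text
2.4 [0.57728141 0.07601145 0.23178727] [-0.54286664  0.78850546 -0.24135598] [-0.3   0.41  0.12  1.94 -0.07  0.79  1.01]
[(0.57, [269, 182, 302, 218])]
```

View pics/w1.png

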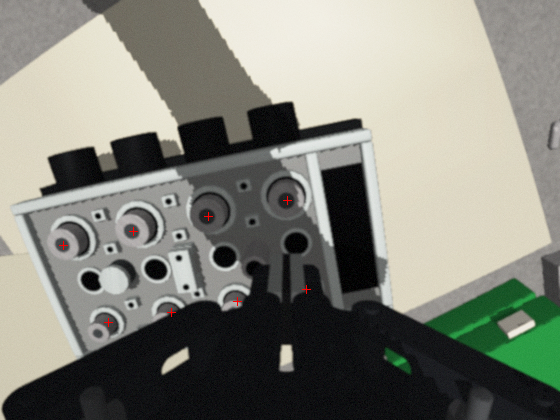

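```bash
python3 - <<'E'
import cv2,numpy as np
im=cv2.imread("pics/w1raw.png")[155:285,30:340]
im=(255*(im/255.)**0.6).astype('uint8')
a=cv2.resize(im[:,:155],None,fx=5,fy=4.6,interpolation=cv2.INTER_CUBIC); 
cv2.imwrite("pics/w1a.png",cv2.resize(im[:,:155],None,fx=4.5,fy=4.5,interpolation=cv2.INTER_CUBIC))
cv2.imwrite("pics/w1b.png",cv2.resize(im[:,145:],None,fx=4.5,fy=4.5,interpolation=cv2.INTER_CUBIC))
E
```

```text
(no output)
```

View pics/w1a.png

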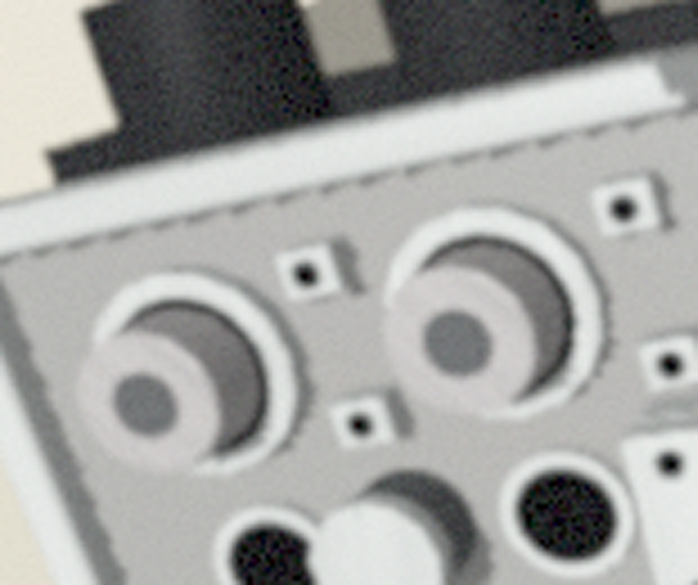

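View pics/w1b.png

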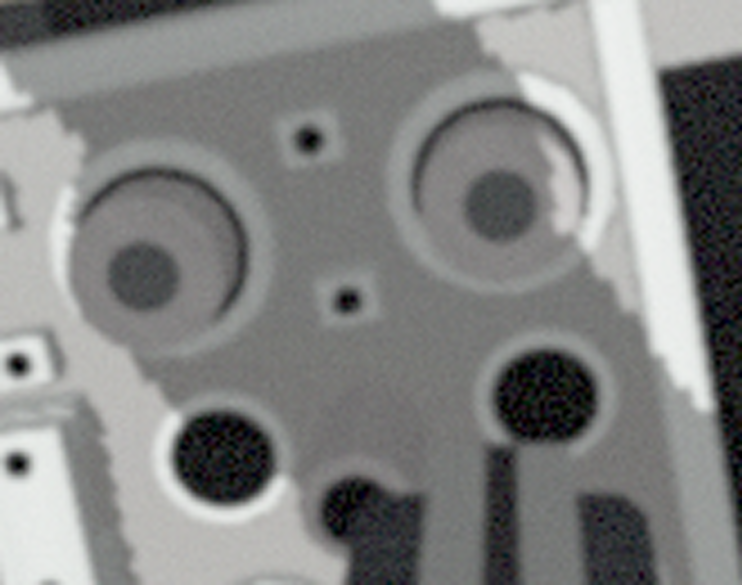

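The wrist view puts the disc centres within about 1 px of the predictions: inlets 1 to 4 at (286,200), (207,216), (132,231), (63,245). Now the refined fit and the shifts to use.

```bash
python3 - <<'E'
from h import *
st=np.load("st.npy",allow_pickle=True).item()
uv=(np.array([(500,205),(143,276),(458,342),(147,404)])+.5)/4.5-.5+[[175,155],[175,155],[30,155],[30,155]]
print((proj("wrist",head2w(np.load("p0.npy"),[(x,-.045,.108) for x in X]),st)-uv).round(1).tolist())
f=lambda p:(proj("wrist",head2w(p,[(x,-.045,.108) for x in X]),st)-uv).ravel()
p=least_squares(f,np.load("p0.npy")).x; print(p,f(p).round(1))
W=head2w(p,[(x,-.045,.108) for x in X]);print(W.round(4)); print(plane("wrist",uv,.108,st).round(4))
print(tool(arm.get_state(),W).round(4))
E
```

```text
[[1.6, 0.1], [1.7, 0.0], [1.5, 0.3], [1.1, 0.4]]
[ 0.59818538 -0.02978042 -1.79115063] [ 0.1  0.   0.2 -0.2  0.   0.1 -0.3  0.1]
[[ 0.5759  0.0767  0.108 ]
 [ 0.5615  0.0123  0.108 ]
 [ 0.5471 -0.0521  0.108 ]
 [ 0.5326 -0.1166  0.108 ]]
[[ 0.5759  0.0766  0.108 ]
 [ 0.5615  0.0121  0.108 ]
 [ 0.547  -0.0521  0.108 ]
 [ 0.5327 -0.1162  0.108 ]]
[[-0.0025  0.0005  0.1236]
 [-0.0672  0.0133  0.1235]
 [-0.132   0.026   0.1234]
 [-0.1968  0.0387  0.1233]]
```

Call:
{"fn": "move_arm", "kwargs": {"targets": [[-0.002,0.001,0.03,0,0,0,0],[-0.002,0.001,0.06,0,0,0,0],[-0.002,0.001,0.085,0,0,0,0],[-0.002,0.001,0.105,0,0,0,0],[-0.002,0.001,0.115,0,0,0,0],[-0.002,0.001,0.117,0,0,0,0],[-0.002,0.001,0.117,0,0,0,0]]}}

```text
t: 3.2
position: [0.5767, 0.0779, 0.115]
tcp_rot: [-0.001, 0.837, 0.547, 0.001]
contact_force: [-0.9, -0.3, -0.5]
gripper_width: -0.0001
```

Call:
{"fn": "move_arm", "kwargs": {"targets": [[0,0,0.002,0,0,0,0],[0,0,0.004,0,0,0,0],[0,0,0.006,0,0,0,0],[0,0,0.008,0,0,0,0],[0,0,0.01,0,0,0,0],[0,0,0.012,0,0,0,0]]}}

```text
t: 3.8
position: [0.577, 0.0779, 0.1032]
tcp_rot: [-0.0, 0.837, 0.547, 0.001]
contact_force: [-0.4, -0.7, 2.7]
gripper_width: -0.0002
```

Call:
{"fn": "move_arm", "kwargs": {"targets": [[0,0,0.0015,0,0,0,0],[0,0,0.003,0,0,0,0],[0,0,0.0045,0,0,0,0],[0,0,0.005,0,0,0,0]]}}

```text
t: 4.2
position: [0.5771, 0.0779, 0.0983]
tcp_rot: [-0.0, 0.837, 0.547, 0.001]
contact_force: [-1.7, 0.1, 6.3]
gripper_width: -0.0001
```

Call:
{"fn": "move_arm", "kwargs": {"targets": [[0,0,0.001,0,0,0,0],[0,0,0.002,0,0,0,0],[0,0,0.002,0,0,0,0]]}}

```text
t: 4.5
position: [0.5771, 0.0779, 0.0969]
tcp_rot: [-0.001, 0.837, 0.547, 0.001]
contact_force: [-2.6, -0.1, 8.3]
gripper_width: 0.0002
```

Call:
{"fn": "move_arm", "kwargs": {"targets": [[0,0,-0.004,0,0,0,0],[0,0,-0.015,0,0,0,0],[0,0,-0.033,0,0,0,0],[-0.02,0.004,-0.033,0,0,0,0],[-0.045,0.008,-0.033,0,0,0,0],[-0.066,0.012,-0.033,0,0,0,0],[-0.066,0.012,-0.03,0,0,0,0],[-0.066,0.012,-0.02,0,0,0,0],[-0.066,0.012,-0.017,0,0,0,0],[-0.066,0.012,-0.017,0,0,0,0]]}}

```text
t: 5.5
position: [0.5612, 0.0141, 0.1127]
tcp_rot: [-0.001, 0.836, 0.548, 0.001]
contact_force: [-0.0, 0.3, 0.3]
gripper_width: 0.0
```

Call:
{"fn": "move_arm", "kwargs": {"targets": [[-0.002,0,0,0,0,0,0],[-0.002,0,0.002,0,0,0,0],[-0.002,0,0.004,0,0,0,0],[-0.002,0,0.006,0,0,0,0],[-0.002,0,0.008,0,0,0,0],[-0.002,0,0.01,0,0,0,0],[-0.002,0,0.012,0,0,0,0]]}}

```text
t: 6.2
position: [0.5606, 0.0125, 0.1007]
tcp_rot: [-0.001, 0.836, 0.548, 0.001]
contact_force: [-0.7, 0.2, 3.1]
gripper_width: -0.0001
```

Call:
{"fn": "move_arm", "kwargs": {"targets": [[0,0,0.0015,0,0,0,0],[0,0,0.003,0,0,0,0],[0,0,0.004,0,0,0,0],[0,0,0.004,0,0,0,0]]}}

```text
t: 6.6
position: [0.5607, 0.0125, 0.0972]
tcp_rot: [-0.001, 0.836, 0.548, 0.001]
contact_force: [-1.3, 1.5, 7.1]
gripper_width: 0.0001
```

Call:
{"fn": "move_arm", "kwargs": {"targets": [[0,0,0.001,0,0,0,0],[0,0,0.001,0,0,0,0],[0,0,-0.004,0,0,0,0],[0,0,-0.015,0,0,0,0],[0,0,-0.035,0,0,0,0],[-0.02,0.004,-0.038,0,0,0,0],[-0.055,0.011,-0.038,0,0,0,0],[-0.09,0.018,-0.038,0,0,0,0],[-0.12,0.024,-0.038,0,0,0,0],[-0.13,0.026,-0.038,0,0,0,0]]}}

```text
t: 7.6
position: [0.5313, -0.1216, 0.1351]
tcp_rot: [-0.001, 0.838, 0.546, 0.0]
contact_force: [-0.3, 0.1, -0.2]
gripper_width: 0.0003
```

```bash
python3 - <<'E'
from h import *
im=camera("wrist"); st=arm.get_state(); print(st['t'],st['position'],st['dq'].round(3))
cv2.imwrite("pics/w2.png",im[:,:,::-1])
im=camera("side");cv2.imwrite("pics/s2.png",cv2.resize(im[160:270,220:345],None,fx=5,fy=5,interpolation=cv2.INTER_CUBIC)[:,:,::-1])
p=np.array([0.59818538,-0.02978042,-1.79115063])
W=head2w(p,[(x,-.045,.108) for x in X]);print(tool(arm.get_state(),W).round(4),arm.get_state()['position'])
E
```

```text
7.65 [ 0.53136232 -0.12162044  0.13505116] [-0.046  0.003 -0.033 -0.009 -0.012 -0.003 -0.039]
[[ 0.1968 -0.0387  0.0275]
 [ 0.132  -0.026   0.0273]
 [ 0.0672 -0.0132  0.0271]
 [ 0.0025 -0.0005  0.027 ]] [ 0.53208861 -0.11908471  0.13498362]
```

View pics/s2.png

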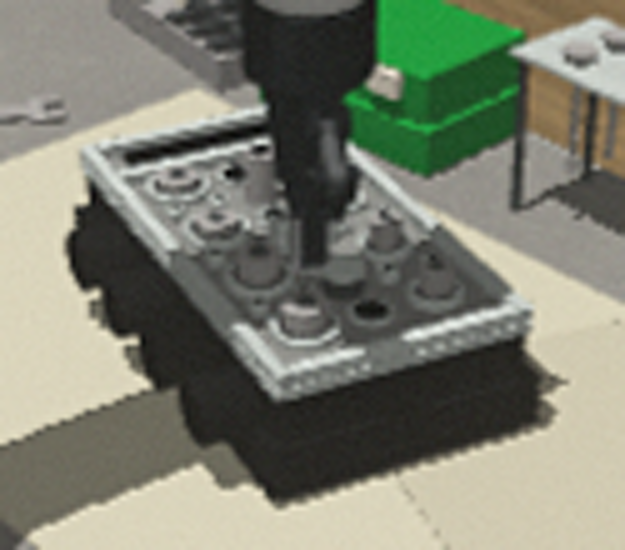

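View pics/w2.png

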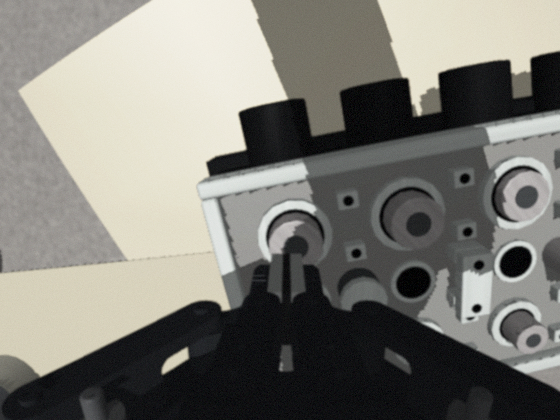

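Inlets 1 and 2 now sit low. Inlets 3 and 4 are still proud, and the fingertips are above inlet 4, the one farthest from the tunnel.

Call:
{"fn": "move_arm", "kwargs": {"targets": [[0.002,0,0.01,0,0,0,0],[0.002,0,0.018,0,0,0,0],[0.002,0,0.021,0,0,0,0],[0.002,0,0.021,0,0,0,0],[0.002,0,0.021,0,0,0,0]]}}

```text
t: 8.2
position: [0.533, -0.1165, 0.1137]
tcp_rot: [-0.001, 0.837, 0.547, 0.001]
contact_force: [0.3, -0.2, 0.1]
gripper_width: 0.0001
```

Call:
{"fn": "move_arm", "kwargs": {"targets": [[0,0,0.002,0,0,0,0],[0,0,0.004,0,0,0,0],[0,0,0.006,0,0,0,0],[0,0,0.008,0,0,0,0],[0,0,0.01,0,0,0,0],[0,0,0.012,0,0,0,0]]}}

```text
t: 8.8
position: [0.5331, -0.1165, 0.1018]
tcp_rot: [-0.001, 0.837, 0.547, 0.001]
contact_force: [0.1, -0.5, 3.3]
gripper_width: 0.0003
```

Call:
{"fn": "move_arm", "kwargs": {"targets": [[0,0,0.0015,0,0,0,0],[0,0,0.003,0,0,0,0],[0,0,0.0045,0,0,0,0],[0,0,0.005,0,0,0,0],[0,0,0.005,0,0,0,0]]}}

```text
t: 9.3
position: [0.5332, -0.1165, 0.0972]
tcp_rot: [-0.001, 0.837, 0.547, 0.001]
contact_force: [-1.1, 0.5, 7.2]
gripper_width: 0.0002
```

Call:
{"fn": "move_arm", "kwargs": {"targets": [[0,0,0.001,0,0,0,0],[0,0,0.001,0,0,0,0],[0,0,-0.004,0,0,0,0],[0,0,-0.015,0,0,0,0],[0,0,-0.033,0,0,0,0],[0.02,-0.004,-0.036,0,0,0,0],[0.045,-0.009,-0.036,0,0,0,0],[0.064,-0.013,-0.036,0,0,0,0],[0.065,-0.013,-0.036,0,0,0,0],[0.065,-0.013,-0.034,0,0,0,0]]}}

```text
t: 10.3
position: [0.5476, -0.0519, 0.1317]
tcp_rot: [-0.001, 0.837, 0.547, 0.001]
contact_force: [-0.8, -1.0, -0.5]
gripper_width: 0.0
```

Call:
{"fn": "move_arm", "kwargs": {"targets": [[0,0,0.008,0,0,0,0],[0,0,0.015,0,0,0,0],[0,0,0.017,0,0,0,0],[0,0,0.017,0,0,0,0]]}}

```text
t: 10.7
position: [0.547, -0.0525, 0.1139]
tcp_rot: [-0.001, 0.837, 0.547, 0.0]
contact_force: [0.9, 0.1, 0.9]
gripper_width: -0.0001
```

Call:
{"fn": "move_arm", "kwargs": {"targets": [[0,0,0.002,0,0,0,0],[0,0,0.004,0,0,0,0],[0,0,0.006,0,0,0,0],[0,0,0.008,0,0,0,0],[0,0,0.01,0,0,0,0],[0,0,0.012,0,0,0,0]]}}

```text
t: 11.3
position: [0.5471, -0.0526, 0.102]
tcp_rot: [-0.001, 0.837, 0.547, 0.0]
contact_force: [-1.7, -0.4, 2.2]
gripper_width: 0.0
```

Call:
{"fn": "move_arm", "kwargs": {"targets": [[0,0,0.0015,0,0,0,0],[0,0,0.003,0,0,0,0],[0,0,0.0045,0,0,0,0],[0,0,0.006,0,0,0,0],[0,0,0.006,0,0,0,0]]}}

```text
t: 11.8
position: [0.5473, -0.0526, 0.0965]
tcp_rot: [-0.001, 0.837, 0.547, 0.0]
contact_force: [-2.3, 0.3, 8.5]
gripper_width: 0.0001
```

Call:
{"fn": "move_arm", "kwargs": {"targets": [[0,0,-0.004,0,0,0,0],[0,0,-0.015,0,0,0,0],[0,0,-0.04,0,0,0,0],[0,0,-0.08,0,0,0,0],[0,0,-0.12,0,0,0,0],[0,-0.03,-0.15,0,0,0,0],[0,-0.06,-0.16,0,0,0,0],[0,-0.08,-0.16,0,0,0,0],[0,-0.08,-0.16,0,0,0,0],[0,-0.08,-0.16,0,0,0,0]]}}

```text
t: 12.8
position: [0.4743, -0.0207, 0.257]
tcp_rot: [-0.001, 0.837, 0.547, 0.001]
contact_force: [-0.0, -0.7, -0.5]
gripper_width: 0.0003
```

```bash
python3 - <<'E'
from h import *
st=arm.get_state();im=camera("wrist"); print(st['t'],st['position'],st['contact_force'])
np.save("st3.npy",st,allow_pickle=True)
cv2.imwrite("pics/w3.png",im[:,:,::-1])
im=im.copy();p=np.array([0.59818538,-0.02978042,-1.79115063])
for z,c in((.099,(0,255,0)),(.108,(255,0,0))):
  for u in proj("wrist",head2w(p,[(x,-.045,z) for x in X]),st): print(z,u.round(1)); cv2.drawMarker(im,tuple(int(round(v)) for v in u),c,0,6)
cv2.imwrite("pics/w3m.png",im[:,:,::-1])
im=camera("side");cv2.imwrite("pics/s3.png",cv2.resize(im[160:270,220:345],None,fx=5,fy=5,interpolation=cv2.INTER_CUBIC)[:,:,::-1])
E
```

```text
12.8 [ 0.47427598 -0.02071753  0.25698525] [-4.07440085e-04 -7.02636703e-01 -4.70570647e-01]
0.099 [421.3 247.6]
0.099 [353.6 260.3]
0.099 [286.  272.6]
0.099 [219.9 284.2]
0.108 [424.9 251.3]
0.108 [355.4 264.3]
0.108 [286.  276.9]
0.108 [218.3 288.7]
```

View pics/w3m.png

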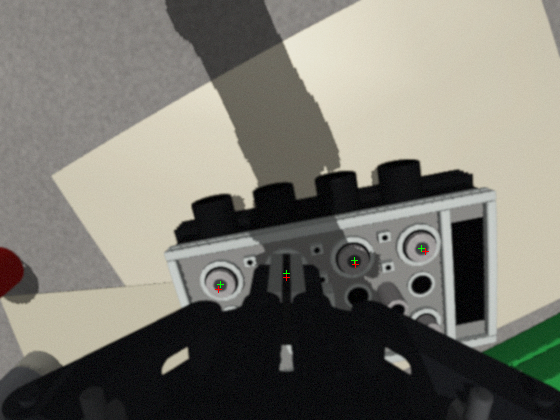

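View pics/s3.png

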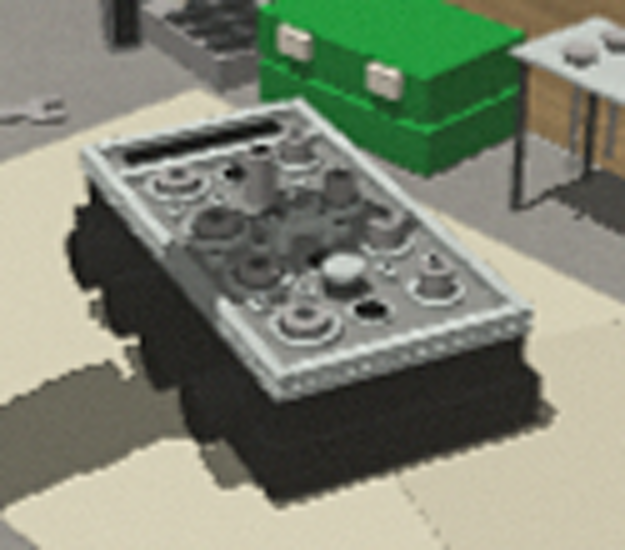

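```bash
python3 - <<'E'
from station import sign_off
print(sign_off())
E
```

```text
the job is handed in; nothing more can be done
None
```

I pressed the four inlet buckets home with the closed fingertips, in the order 1, 2, 4, 3 counted from the chain tunnel, and handed the job in at about 13 s.

- **Force:** the buckets slid at about 2–3 N. Each press then rose to 7–8.5 N with the fingertips at about 97 mm, just below the 99 mm home height, so each bucket was on its valve spring. On buckets 2 and 4 I pressed about 1 mm further after the last force reading and took no new reading there.
- **Last pictures:** the side view shows all four inlet buckets low and level, and the exhaust buckets still up. The socket, tin and cap look to be where they were. In the wrist view the fingers hid bucket 3, so it was seen only from the side. The fingers were clear of everything at hand-in.
- **Not fully checked:** I judged "home" from the force and the fingertip height; the pictures are not sharp enough to confirm it to the millimetre. I took no final picture of the whole bench. The arm never went below about 0.23 m away from the head, so it should not have touched anything there.
- **Disagreements:** my first fit of the head pose was several pixels out, because I had assumed the bucket rows were centred on the casting. I refitted on the bosses, and the wrist view agreed to within about 2 px. After the longer shift to bucket 4 the arm overshot by about 5 mm, which I corrected before pressing.

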